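# Stack the needle cases in the sloping rack

### The job

Put the three wooden needle cases away in the sloping rack as one stack: the longest flat on the bed, the middle one on it and the shortest on top, lids up and lengthwise down the slope. Each case must lean back with its end touching the backstop, lie square to it and in the middle of the rack's width. Let go of them and leave the other things on the bench where they are.

Things in the scene. Friction and masses are not known exactly. Their poses are not given: they have to be found in the camera images.
- case_long: wooden needle case, a closed box of pale wood 150 mm long, 56 wide and 40 high, the longest of the three, about 0.34 kg, lying lid up on the bench. Origin: centre of its underside; x along its length, y across, z up out of the lid. A dark seam runs round it 9 mm below the top, a dark thumb notch marks one end of the lid; either end may go to the backstop.
- case_mid: wooden needle case, a closed box of pale wood 125 mm long, 56 wide and 36 high, the middle one of the three, about 0.26 kg, lying lid up on the bench. Origin: centre of its underside; x along its length, y across, z up out of the lid. A dark seam runs round it 9 mm below the top, a dark thumb notch marks one end of the lid; either end may go to the backstop.
- case_short: wooden needle case, a closed box of pale wood 100 mm long, 56 wide and 32 high, the shortest of the three, about 0.18 kg, lying lid up on the bench. Origin: centre of its underside; x along its length, y across, z up out of the lid. A dark seam runs round it 9 mm below the top, a dark thumb notch marks one end of the lid; either end may go to the backstop.
- rack_bed: bed of the fixed plywood rack: a board 130 mm wide, 170 mm long, inclined 15 degrees, falling roughly towards the robot (as the rack's yaw has it) to a backstop. Origin: mid-width, in the corner of bed surface and backstop face, 30 mm above the bench; x up the slope away from the backstop, y across, z square out of the bed. A case set on it does not slide by itself: it stays where it is put.
- backstop_top (a point): middle of the backstop's top edge, on the face that the cases lean on. The backstop is a plywood board 130 mm wide, 12 mm thick, square to the bed at its low end, rising 95 mm from the bed. The rack has no side walls and its high end is open.
- thread_cone: bystander, loose, to be left alone: cone of pale thread, 68 mm wide at the foot, 100 mm high, standing. Origin: centre of its foot.
- hammer: bystander, loose, to be left alone: hammer lying on the bench, about 260 mm long. Origin: its underside, x along it towards the head.
- tin: bystander, loose, to be left alone: plain steel tin, 74 mm across, 55 mm high, standing. Origin: centre of its underside.
- brush: bystander, loose, to be left alone: hand brush lying on the bench, about 200 mm long. Origin: its underside, x along it towards the bristles.
Mind the look-alikes: they are no part of the job. What is shaped like the case_long but turquoise is not meant. Leave any yellow look-alike of the case_short alone.

How it is judged:
By the outcome, as a careful person would: the job done as asked, in the order asked, and still so for the second after the job is handed in, with the robot touching nothing.
It also fails if it takes over 72 s, if anything falls off the work surface, if the arm or the gripper's body presses on something with over 40 N, if the wrist force passes 120 N, or if a joint passes its speed limit or range.

### The arm

A 6-joint arm with a two-finger parallel gripper is mounted at the origin on the work surface. World frame = base frame: x ahead of the robot, y to its left, z up, the work surface at z = 0. Lengths are in m, angles in rad, forces in N, time in s.
With the tool pointing down it reaches from about 0.3 to 0.775 m from the base axis. Payload 14.6 kg.
Tool frame: the origin (TCP) lies between the finger pads; the fingertips stand 11 mm ahead of it and the grasp point (between the pads) lies 8 mm behind it; z points along the fingers, x is the direction in which the jaws open and shut, and the axes are right-handed (so a half turn about z gives the same grasp; the last joint's range is limited). The gripper opens to 85 mm and grips with 20 to 120 N. Pads are 22 mm wide; open, the fingers measure 114 mm over their backs; the gripper's body (76 mm by 85 mm) begins 54 mm behind the grasp point. The pads swing forward as they close: fully open they stand 13 mm farther back than shut.
Start: joints at [-1.173, 0.3, 1.521, -0, 1.321, -0.067], TCP at [0.247, -0.492, 0.242] pointing down, gripper open.
Joint ranges: [-3.03, 3.03], [-0.79, 2.21], [0.23, 2.52], [-1.04, 4.18], [0, 3.07], [-2.55, 2.55]. Speed limits (rad/s): [2.22, 2.22, 2.57, 3.14, 3.14, 3.14].

### API

Orientations are given as a rotation vector (axis times angle).
In Python, from station import bot, eyes gives the robot as it stands.
- The arm moves only by the tool jog_arm, never from a script. Its argument "series" is one flat list of numbers, 7 for each row, row after row: the shift along the tool's x, y, z in m, then the turn, a rotation vector about the tool's x, y, z in degrees, then the closure, from 0 (fully open) to 1 (shut). A call has 1 to 5 rows; each row shifts and turns the pose as measured when the row begins, along the tool's axes as they then stand; what a row does not reach is not made up. A row lasts 1/10 s, in which the tool goes at most 50 mm and 8.59 degrees, less where a joint would pass 70% of its speed; a pose out of reach is approached as far as the arm can. A call with a gripper value outside its range is refused whole. The fingers move at their own pace and stop on an object; the grip force is fixed at half the most. Time passes only in rows, so rows that do not move let the fingers close. It gives the time, the measured TCP pose, the force and the opening at its end, in the units of the state.
- bot.sense(): the state, without advancing time (a new reading comes with each control period).
- eyes.read_camera(name): name is "scene" or "top"; returns the picture (400x640x3 uint8, red, green, blue); there is no depth.
- eyes.camera_info(name): a dict with "fx", "fy", "cx", "cy" (pixels), "xyz" and "rotation" of the camera in the world. Camera axes: x right, y down, z forward; pixel columns grow to the right and rows downward; lengths in m; the calibration is good to about 2 mm. A picture is of the moment at which its call begins. camera_info takes no time and is no camera call.
- bot.sign_off(): hands the job in, once; it reports no verdict.
Trained networks look in the newest picture that a camera, given by its name, has taken for a name from the list of things; names that differ only in an ending like _2 or _b are one class to them, and where a whole thing is asked for, a point or a joint stands for the part that bears it (a point fixed in the world has none). Each returns a list of dicts, best first, with "score" (0 to 1); they miss things now and then, are a little off and sometimes report something else, mostly with a low value. They report only what shows in the picture. A call takes as long as a camera call. They do not tell look-alikes from the thing itself.
- eyes.look_for(camera, query): "box" ([left, top, right, bottom] in pixels, round what is visible of it).
- eyes.spot_point(camera, query): "pixel" ([column, row] in pixels: a listed point, or the origin of a listed thing).
The state is a dict: "time_s": time; "joint_pos": joint angles; "joint_vel": joint speeds; "joint_torque": joint torques, N m; "eef_pos": TCP position; "eef_rot": TCP orientation; "ft_force": force on the tool from outside, world axes, zero at the start; "wrist_torque": the same for the moment, N m; "gripper_width": finger opening in m.
Only numpy, scipy, OpenCV 4.12 (cv2) and the standard library are available. Lean on these libraries where they do the work, as an engineer would, in place of code of your own. Each camera call takes 0.05 s, during which the arm holds its last target. There are 200 camera calls.

## Working session

There is one attempt and no reset: what is moved stays moved. The work goes in short steps, Python scripts to look and compute and a tool call to move; the robot and the scene stay as the last step left them, time stands still between calls to the robot, and variables do not carry over. Pictures are saved under pics/ and viewed, about 8 in all and at most 12, crops included, and the job is handed in when it is done.

Besides the shell and the picture viewer there is one more tool, called after "Call:" in YAML: its name, and indented under it one key for each argument. jog_arm: Moves the arm, as the interface text tells. Its arguments: {"type":"object","properties":{"series":{"type":"array"}},"required":["series"]}

```bash
mkdir -p pics; ls; python3 - <<'E'
from station import bot, eyes
import cv2,numpy as np
for c in ("scene","top"):
    im=eyes.read_camera(c); cv2.imwrite(f"pics/{c}0.png",im[:,:,::-1])
    i=eyes.camera_info(c); print(c,{k:np.round(v,4).tolist() for k,v in i.items()})
    for q in ("case_long","case_mid","case_short","rack_bed","backstop_top"):
        r=eyes.spot_point(c,q); print(q,[(np.round(d["pixel"],1).tolist(),round(d["score"],2)) for d in r[:4]])
s=bot.sense(); print({k:np.round(v,3).tolist() for k,v in s.items()})
E
```

```text
pics
scene {'fx': 448.9637, 'fy': 448.9637, 'cx': 319.6484, 'cy': 194.6318, 'xyz': [1.2109, 0.6749, 1.2836], 'rotation': [-1.0681, -2.5411, 0.8966]}
case_long [([306.9, 159.2], 0.84), ([377.0, 190.5], 0.66), ([332.0, 184.0], 0.62)]
case_mid [([266.0, 191.6], 0.92)]
case_short [([271.4, 147.2], 0.62), ([251.5, 126.5], 0.57)]
rack_bed [([367.1, 230.7], 0.8)]
backstop_top [([372.6, 209.0], 0.7)]
top {'fx': 379.5107, 'fy': 379.5107, 'cx': 326.961, 'cy': 196.4482, 'xyz': [0.2901, 0.0214, 1.4425], 'rotation': [-2.1506, 2.0999, -0.2107]}
case_long [([345.2, 225.6], 0.86), ([384.7, 245.3], 0.74), ([307.1, 261.4], 0.69)]
case_mid [([384.9, 179.3], 0.66), ([429.3, 168.4], 0.38), ([425.7, 224.5], 0.23)]
case_short [([441.2, 270.4], 0.98), ([461.9, 235.1], 0.84), ([432.4, 222.2], 0.81)]
rack_bed [([279.0, 206.5], 0.71)]
backstop_top [([282.3, 214.1], 0.63)]
{'time_s': 0.6, 'joint_pos': [-1.173, 0.3, 1.521, 0.0, 1.321, -0.067], 'joint_vel': [0.0, 0.0, 0.002, 0.002, 0.0, 0.002], 'joint_torque': [-0.0, -54.317, -36.189, -0.0, 0.001, -0.0], 'eef_pos': [0.247, -0.492, 0.242], 'eef_rot': [2.673, -1.65, 0.0], 'ft_force': [-0.325, -0.027, 0.431], 'wrist_torque': [0.011, 0.022, 0.047], 'gripper_width': 0.086}
```

View pics/scene0.png

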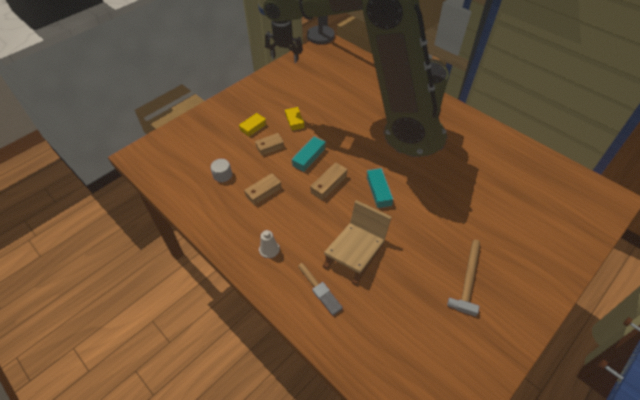

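View pics/top0.png

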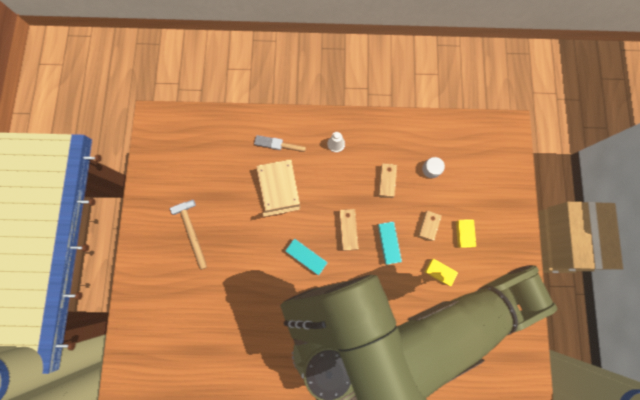

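The scene view shows the short case at about (270,144), mid at (264,189), long at (329,180) and the rack at (360,238). In the top view they are at (430,225), (388,180), (347,229) and (278,188). The teal and yellow look-alikes are separate, and the robot's body doesn't hide any case.

```bash
python3 - <<'E'
import cv2,numpy as np
def crop(n,x0,y0,w,h,k): return cv2.resize(n[y0:y0+h,x0:x0+w],None,fx=k,fy=k,interpolation=cv2.INTER_CUBIC)
t=cv2.imread("pics/top0.png"); s=cv2.imread("pics/scene0.png")
a=crop(t,250,150,200,110,4); b=crop(s,235,125,160,150,4)
o=np.zeros((600,800,3),np.uint8)
a=crop(t,250,152,200,106,3.2); o[:a.shape[0],:a.shape[1]]=a
b=crop(s,240,130,70,75,3.4);o[342:342+b.shape[0],:b.shape[1]]=b
b=crop(s,300,155,95,120,2.1);o[342:342+b.shape[0],280:280+b.shape[1]]=b
cv2.imwrite("pics/crop1.png",o)
h=cv2.cvtColor(t,cv2.COLOR_BGR2HSV);g=cv2.cvtColor(s,cv2.COLOR_BGR2HSV)
for p in [(347,235),(388,185),(430,228),(278,185),(281,210),(365,200),(320,220)]: print(p,h[p[1],p[0]],t[p[1],p[0]])
for p in [(332,178),(266,187),(271,143),(352,245),(370,218),(300,220)]: print(p,g[p[1],p[0]],s[p[1],p[0]])
E
```

```text
(347, 235) [ 17 111 236] [133 193 236]
(388, 185) [ 18 111 240] [136 198 240]
(430, 228) [ 18 112 236] [132 194 236]
(278, 185) [ 19  99 240] [147 207 240]
(281, 210) [ 18 102 230] [138 194 230]
(365, 200) [ 13 155 192] [ 75 124 192]
(320, 220) [ 12 155 216] [ 85 139 216]
(332, 178) [ 17 129 160] [ 79 124 160]
(266, 187) [ 16 127 159] [ 80 122 159]
(271, 143) [ 16 130 157] [ 77 120 157]
(352, 245) [ 17 117 161] [ 87 130 161]
(370, 218) [ 16 117  96] [52 76 96]
(300, 220) [ 14 167 139] [ 48  89 139]
```

View pics/crop1.png

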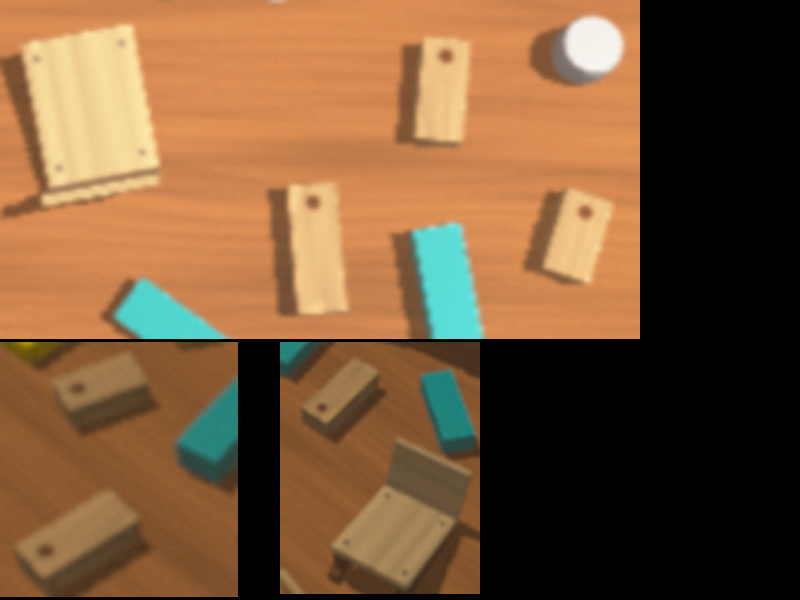

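The crop shows clean outlines: each case with its thumb notch at the upper end (top view), and the rack with the backstop at its lower edge, near the robot. Next I'll fit the box models to colour mattes in both cameras.

```bash
cat > fit.py <<'E'
import cv2,numpy as np
from scipy.optimize import minimize
from scipy.spatial.transform import Rotation as R
from station import bot,eyes
INFO={c:eyes.camera_info(c) for c in("scene","top")}
def proj(c,P):
    i=INFO[c]; Q=(np.asarray(P)-i["xyz"])@R.from_rotvec(i["rotation"]).as_matrix()
    return np.c_[i["fx"]*Q[:,0]/Q[:,2]+i["cx"],i["fy"]*Q[:,1]/Q[:,2]+i["cy"]]
def ray(c,px,z):
    i=INFO[c]; d=R.from_rotvec(i["rotation"]).apply([(px[0]-i["cx"])/i["fx"],(px[1]-i["cy"])/i["fy"],1])
    return np.array(i["xyz"])+d*(z-i["xyz"][2])/d[2]
def box(x0,x1,w,z0,z1): return np.array([[x,y,z] for x in(x0,x1) for y in(-w/2,w/2) for z in(z0,z1)])
DIM=dict(case_long=(.15,.04),case_mid=(.125,.036),case_short=(.1,.032))
CASE={k:[box(-l/2,l/2,.056,0,h)] for k,(l,h) in DIM.items()}
RACK=[box(0,.17,.13,-.012,0),box(-.012,0,.13,-.012,.095)]
TILT=R.from_euler('y',-15,degrees=True)
def pose(parts,p,rack=False):
    r=R.from_euler('z',p[2]); r=r*TILT if rack else r
    return [r.apply(b)+[p[0],p[1],.03 if rack else (p[3] if len(p)>3 else 0)] for b in parts]
def matte(im,c,fg):
    f=im.astype(float); q=f[:,:,2]/np.maximum(f[:,:,0],1); bg={"top":.39,"scene":.345}[c]
    return np.clip((cv2.GaussianBlur(q,(0,0),.5)-bg)/(fg-bg),0,1)
def fit(ims,parts,p0,cams,rack=False):
    data=[]
    for c in cams:
        pts=np.vstack([proj(c,b) for b in pose(parts,p0,rack)])
        x0,y0=(pts.min(0)-6).astype(int); x1,y1=(pts.max(0)+6).astype(int)
        fg={"top":.565,"scene":.5}[c]+(.04 if rack else 0)
        data.append((c,x0,y0,matte(ims[c],c,fg)[y0:y1,x0:x1]))
    def cost(p):
        e=0
        for c,x0,y0,m in data:
            k=8; a=np.zeros((m.shape[0]*k,m.shape[1]*k),np.uint8)
            for b in pose(parts,p,rack):
                q=((proj(c,b)-[x0,y0]+.5)*k-.5)*16
                cv2.fillConvexPoly(a,cv2.convexHull(q.astype(np.int32)),255,shift=4)
            a=cv2.GaussianBlur(cv2.resize(a,m.shape[::-1],interpolation=cv2.INTER_AREA)/255.,(0,0),.7)
            e+=((a-m)**2).mean()
        return e
    s=np.array(p0)+np.vstack([np.zeros(3),np.diag([.012,.012,.12])])
    r=minimize(cost,p0,method="Nelder-Mead",options=dict(initial_simplex=s,xatol=1e-4,fatol=1e-7,maxiter=250))
    return r.x,r.fun
E
python3 - <<'E'
from fit import *
ims={c:cv2.imread(f"pics/{c}0.png")[:,:,::-1] for c in INFO}
for n,px,yaw in(("case_long",(347,229),.05),("case_mid",(388,180),-.05),("case_short",(430,225),-.25),("rack",(281,209),.1)):
    rk=n=="rack"; p=ray("top",px,.04); p0=[p[0],p[1],yaw]
    for cams in(("top",),("scene",),("top","scene")):
        x,f=fit(ims,RACK if rk else CASE[n],p0,cams,rk); print(n,cams,np.round(x[:2]*1000,1),np.round(np.degrees(x[2]),1),round(f,4))
E
```

```text
case_long ('top',) [439.  -69.2] 5.7 0.0135
case_long ('scene',) [436.2 -66.4] 6.1 0.0837
case_long ('top', 'scene') [437.8 -68.4] 5.8 0.1011
case_mid ('top',) [ 633.5 -218.5] -5.4 0.0099
case_mid ('scene',) [ 629.8 -214.4] -4.9 0.0075
case_mid ('top', 'scene') [ 631.7 -217.2] -5.2 0.0248
case_short ('top',) [ 462.3 -376.4] -18.1 0.0101
case_short ('scene',) [ 460.3 -371.9] -19.1 0.0068
case_short ('top', 'scene') [ 461.5 -375.2] -18.3 0.0226
rack ('top',) [517.9 181.7] 12.2 0.0039
rack ('scene',) [516.7 183.2] 13.0 0.0704
rack ('top', 'scene') [517.2 182.2] 12.4 0.0762
```

```bash
cat > go.py <<'E'
from fit import *
from scipy.linalg import logm,expm
# frames agreed from both cameras
OBJ=dict(case_long=[.4378,-.0684,np.radians(5.8)],case_mid=[.632,-.217,np.radians(-5.2)],case_short=[.4615,-.375,np.radians(-18.4)])
RK=[.5173,.1823,np.radians(12.5)]
def T(r,p): M=np.eye(4);M[:3,:3]=r.as_matrix();M[:3,3]=p;return M
FLIP=R.from_matrix(np.array([[0,1,0],[1,0,0],[0,0,-1.]]))  # tool x = obj y, tool z = -obj z
def on(obj,off): # tool target at offset in object frame
    return T(R.from_euler('z',obj[2])*FLIP,np.array([*obj[:2],0])+R.from_euler('z',obj[2]).apply(off))
def inrack(off):
    r=R.from_euler('z',RK[2])*TILT; return T(r*FLIP,np.array([RK[0],RK[1],.03])+r.apply(off))
def now():
    s=bot.sense(); return T(R.from_rotvec(s["eef_rot"]),s["eef_pos"]),s
def rows(tgt,label="",A=None):
    C,s=now() if A is None else (A,None)
    best=None
    for k in(0,np.pi):
        G=tgt.copy(); G[:3,:3]=G[:3,:3]@R.from_euler('z',k).as_matrix()
        D=np.linalg.inv(C)@G; a=R.from_matrix(D[:3,:3]).magnitude()
        if best is None or a<best[0]: best=(a,D,G)
    a,D,G=best; n=max(1,int(np.ceil(max(np.linalg.norm(D[:3,3])/.048,np.degrees(a)/8.3))))
    S=expm(np.real(logm(D))/n)
    print(label,"n",n,"row",np.round(S[:3,3],4).tolist(),np.round(np.degrees(R.from_matrix(S[:3,:3]).as_rotvec()),2).tolist(),"end",np.round(G[:3,3],3))
    return G
def stat():
    C,s=now(); print(round(s["time_s"],2),"p",np.round(s["eef_pos"],4),"F",np.round(s["ft_force"],1),"w",round(s["gripper_width"],4),"q",np.round(s["joint_pos"],2))
E
python3 - <<'E'
from go import *
stat(); print(now()[0][:3,:3].round(2))
G=rows(on(OBJ["case_long"],[0,0,.16]),"above long"); rows(on(OBJ["case_long"],[0,0,.018]),"down",G)
E
```

```text
0.6 p [ 0.2465 -0.4916  0.2423] F [-0.3 -0.   0.4] w 0.0855 q [-1.17  0.3   1.52  0.    1.32 -0.07]
[[ 0.45 -0.89  0.  ]
 [-0.89 -0.45 -0.  ]
 [ 0.   -0.   -1.  ]]
above long n 10 row [-0.0349, -0.031, 0.0082] [-0.0, -0.0, 2.08] end [ 0.438 -0.068  0.16 ]
down n 3 row [0.0, 0.0, 0.0473] [0.0, 0.0, 0.0] end [ 0.438 -0.068  0.018]
```

Call:
jog_arm:
  series: [-0.035,-0.031,0.008,0,0,2.1,0,-0.035,-0.031,0.008,0,0,2.1,0,-0.035,-0.031,0.008,0,0,2.1,0,-0.035,-0.031,0.008,0,0,2.1,0,-0.035,-0.031,0.008,0,0,2.1,0]

```text
time_s: 1.1
eef_pos: [0.3235, -0.2679, 0.2007]
eef_rot: [2.498, -1.904, 0.003]
ft_force: [0.9, 0.1, 0.0]
gripper_width: 0.0854
```

Call:
jog_arm:
  series: [-0.035,-0.031,0.008,0,0,2.1,0,-0.035,-0.031,0.008,0,0,2.1,0,-0.035,-0.031,0.008,0,0,2.1,0,-0.035,-0.031,0.008,0,0,2.1,0,-0.035,-0.031,0.008,0,0,2.1,0]

```text
time_s: 1.6
eef_pos: [0.4449, -0.0579, 0.1607]
eef_rot: [-2.303, 2.136, -0.011]
ft_force: [1.6, -0.3, -0.3]
gripper_width: 0.0854
```

```bash
python3 - <<'E'
from go import *
stat()
rows(on(OBJ["case_long"],[0,0,.10]),"above long"); 
E
```

```text
1.6 p [ 0.4449 -0.0579  0.1607] F [ 1.6 -0.3 -0.3] w 0.0854 q [-0.21  0.16  1.89 -0.    1.08  1.29]
above long n 2 row [0.0049, 0.0041, 0.0303] [-0.15, -0.13, -0.74] end [ 0.438 -0.068  0.1  ]
```

Call:
jog_arm:
  series: [0.005,0.004,0.03,-0.15,-0.13,-0.75,0,0.005,0.004,0.03,-0.15,-0.13,-0.75,0,0,0,0,0,0,0,0]

```text
time_s: 1.9
eef_pos: [0.4406, -0.0628, 0.0989]
eef_rot: [-2.34, 2.095, -0.001]
ft_force: [-0.1, -0.5, -0.1]
gripper_width: 0.0854
```

```bash
python3 - <<'E'
from go import *
stat()
rows(on(OBJ["case_long"],[0,0,.018]),"down"); 
E
```

```text
1.9 p [ 0.4406 -0.0628  0.0989] F [-0.1 -0.5 -0.1] w 0.0854 q [-0.22  0.26  1.95  0.    0.93  1.24]
down n 2 row [0.0027, 0.0017, 0.0404] [-0.04, 0.0, 0.26] end [ 0.438 -0.068  0.018]
```

Call:
jog_arm:
  series: [0.005,0.003,0.03,0,0,0.3,0,0.002,0.001,0.025,0,0,0.2,0,0,0,0.015,0,0,0,0,0,0,0.005,0,0,0,0,0,0,0,0,0,0,0]

```text
time_s: 2.4
eef_pos: [0.441, -0.0718, 0.0275]
eef_rot: [-2.324, 2.108, -0.011]
ft_force: [-0.4, -0.3, -0.6]
gripper_width: 0.0857
```

```bash
python3 - <<'E'
from go import *
stat()
rows(on(OBJ["case_long"],[0,0,.018]),"down"); 
E
```

```text
2.4 p [ 0.441  -0.0718  0.0275] F [-0.4 -0.3 -0.6] w 0.0857 q [-0.24  0.4   1.98  0.    0.76  1.23]
down n 1 row [-0.0037, 0.0029, 0.0095] [-0.46, -0.13, -0.22] end [ 0.438 -0.068  0.018]
```

Call:
jog_arm:
  series: [-0.004,0.003,0.01,-0.5,-0.1,-0.2,0,0,0,0,0,0,0,0]

```text
time_s: 2.6
eef_pos: [0.4386, -0.0682, 0.0188]
eef_rot: [-2.33, 2.107, -0.003]
ft_force: [0.1, 0.8, 1.1]
gripper_width: 0.0854
```

Call:
jog_arm:
  series: [0,0,0,0,0,0,1,0,0,0,0,0,0,1,0,0,0,0,0,0,1,0,0,0,0,0,0,1,0,0,0,0,0,0,1]

```text
time_s: 3.1
eef_pos: [0.4391, -0.0681, 0.0202]
eef_rot: [-2.33, 2.106, -0.005]
ft_force: [-0.4, 0.5, -3.6]
gripper_width: 0.0549
```

```bash
python3 - <<'E'
from go import *
stat()
C=now()[0]; O=np.linalg.inv(on(OBJ["case_long"],[0,0,0]))@C; print("tool in case frame",O.round(3))
cv2.imwrite("pics/s1.png",eyes.read_camera("scene")[100:300,200:440,::-1])
D=C.copy(); D[2,3]+=.14
G=rows(D,"lift"); rows(inrack([.11,0,.12]),"over rack",G)
E
```

```text
3.1 p [ 0.4391 -0.0681  0.0202] F [-0.4  0.5 -3.6] w 0.0549 q [-0.24  0.41  1.99 -0.    0.74  1.24]
tool in case frame [[-1.     0.    -0.002  0.   ]
 [-0.    -1.     0.003  0.001]
 [-0.002  0.003  1.    -0.02 ]
 [ 0.     0.     0.     1.   ]]
lift n 3 row [0.0001, -0.0001, -0.0467] [0.0, 0.0, 0.0] end [ 0.439 -0.068  0.16 ]
over rack n 7 row [-0.0344, -0.0273, 0.0011] [2.12, -0.14, -0.95] end [0.591 0.199 0.174]
```

Call:
jog_arm:
  series: [0,0,-0.03,0,0,0,1,0,0,-0.048,0,0,0,1,0,0,-0.048,0,0,0,1,0,0,-0.048,0,0,0,1,0,0,0,0,0,0,1]

```text
time_s: 3.65
eef_pos: [0.4371, -0.0676, 0.199]
eef_rot: [2.329, -2.106, -0.003]
ft_force: [0.4, -0.3, -3.8]
gripper_width: 0.0548
```

```bash
python3 - <<'E'
from go import *
stat()
rows(inrack([.11,0,.12]),"over rack")
E
```

```text
3.65 p [ 0.4371 -0.0676  0.199 ] F [ 0.4 -0.3 -3.8] w 0.0548 q [-0.24  0.1   1.86 -0.    1.18  1.23]
over rack n 7 row [-0.0343, -0.0269, 0.0066] [2.16, -0.13, -0.96] end [0.591 0.199 0.174]
```

View pics/s1.png

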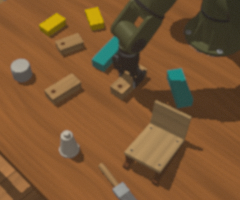

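The crop shows the gripper around the long case at (125,78), gripped across its width. The force reading agrees: 3.8 N of added weight. Carrying it over now.

Call:
jog_arm:
  series: [-0.034,-0.027,0.006,2.2,-0.1,-1,1,-0.034,-0.027,0.006,2.2,-0.1,-1,1,-0.034,-0.027,0.006,2.2,-0.1,-1,1,-0.034,-0.027,0.006,2.2,-0.1,-1,1,-0.034,-0.027,0.006,2.2,-0.1,-1,1]

```text
time_s: 4.15
eef_pos: [0.5516, 0.1219, 0.1766]
eef_rot: [-2.296, 1.909, -0.187]
ft_force: [0.4, -0.6, -3.2]
gripper_width: 0.0552
```

Call:
jog_arm:
  series: [-0.034,-0.027,0.006,2.2,-0.1,-1,1,-0.034,-0.027,0.006,2.2,-0.1,-1,1,0,0,0,0,0,0,1]

```text
time_s: 4.45
eef_pos: [0.5934, 0.2063, 0.1708]
eef_rot: [-2.285, 1.822, -0.253]
ft_force: [0.0, -0.7, -3.9]
gripper_width: 0.055
```

```bash
python3 - <<'E'
from go import *
stat(); G=rows(inrack([.085,0,.05]),"low"); rows(inrack([.085,0,.022]),"down",G)
E
```

```text
4.45 p [0.5934 0.2063 0.1708] F [ 0.  -0.7 -3.9] w 0.055 q [ 0.28  0.41  1.56 -0.03  0.9   1.64]
low n 2 row [0.0033, 0.0143, 0.0326] [-0.24, -0.08, 0.19] end [0.585 0.197 0.1  ]
down n 1 row [0.0, -0.0, 0.028] [-0.0, -0.0, 0.0] end [0.592 0.199 0.073]
```

Call:
jog_arm:
  series: [0.003,0.014,0.033,-0.2,-0.1,0.2,1,0.003,0.014,0.033,-0.2,-0.1,0.2,1,0,0,0,0,0,0,1]

```text
time_s: 4.75
eef_pos: [0.5836, 0.1988, 0.0942]
eef_rot: [-2.287, 1.832, -0.237]
ft_force: [-0.6, -0.1, -3.6]
gripper_width: 0.0551
```

```bash
cat > rk.py <<'E'
from go import *
import sys
stat(); C=now()[0]; L=np.linalg.inv(inrack([0,0,0]))@C
r=R.from_euler('z',RK[2])*TILT
q=r.inv().apply(C[:3,3]-np.array([RK[0],RK[1],.03])); F=r.inv().apply(bot.sense()["ft_force"])
print("tcp in rack mm",(q*1000).round(1),"F rack",F.round(1))
rows(inrack([float(v) for v in sys.argv[1:4]]),"to")
E
python3 rk.py .085 0 .026
python3 - <<'E'
from go import *
a=cv2.resize(eyes.read_camera("top")[140:230,230:340,::-1],None,fx=3,fy=3,interpolation=cv2.INTER_CUBIC)
b=cv2.resize(eyes.read_camera("scene")[180:290,310:420,::-1],None,fx=3,fy=3,interpolation=cv2.INTER_CUBIC)
o=np.zeros((330,660,3),np.uint8);o[:270,:330]=a;o[:,330:]=b;cv2.imwrite("pics/r1.png",o)
E
```

```text
4.75 p [0.5836 0.1988 0.0942] F [-0.6 -0.1 -3.6] w 0.0551 q [ 0.27  0.49  1.65 -0.02  0.75  1.64]
tcp in rack mm [82.6  1.7 44.4] F rack [-1.5 -0.  -3.3]
to n 1 row [0.0018, -0.0024, 0.0184] [0.19, 0.07, 0.11] end [0.591 0.199 0.077]
```

View pics/r1.png

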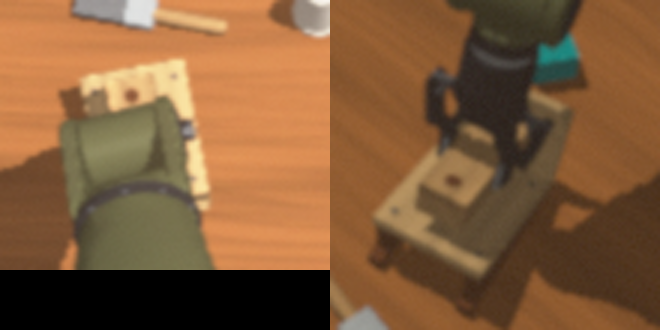

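The view shows the long case held square over the bed, notch up-slope, at about (450,185), with a finger on each side. Lowering it now, then sliding it to the backstop.

Call:
jog_arm:
  series: [0.002,-0.002,0.018,0.2,0.1,0.1,1,0,0,0,0,0,0,1]

```text
time_s: 5.05
eef_pos: [0.5952, 0.1994, 0.0863]
eef_rot: [-2.274, 1.826, -0.253]
ft_force: [-0.3, -1.1, -3.6]
gripper_width: 0.055
```

```bash
python3 rk.py .085 0 .021
```

```text
5.05 p [0.5952 0.1994 0.0863] F [-0.3 -1.1 -3.6] w 0.055 q [ 0.27  0.52  1.63 -0.02  0.72  1.64]
tcp in rack mm [91.6 -0.2 33.8] F rack [-1.5 -1.  -3.3]
to n 1 row [-0.0002, 0.0068, 0.0127] [-0.75, -0.01, -0.02] end [0.592 0.199 0.072]
```

Call:
jog_arm:
  series: [0,0.005,0.01,-0.7,0,0,1,0,0,0,0,0,0,1,0,0,0,0,0,0,1]

```text
time_s: 5.35
eef_pos: [0.5946, 0.1993, 0.0792]
eef_rot: [-2.279, 1.83, -0.246]
ft_force: [0.5, -0.0, -3.2]
gripper_width: 0.0551
```

```bash
python3 rk.py .083 0 .020
```

```text
5.35 p [0.5946 0.1993 0.0792] F [ 0.5 -0.  -3.2] w 0.0551 q [ 0.27  0.53  1.63 -0.02  0.72  1.64]
tcp in rack mm [89.1 -0.1 27. ] F rack [-0.4 -0.2 -3.2]
to n 1 row [-0.0001, 0.0062, 0.007] [-0.3, 0.01, -0.03] end [0.591 0.199 0.071]
```

Call:
jog_arm:
  series: [0,0.003,0.004,-0.3,0,0,1,0,0,0.001,0,0,0,1,0,0,0,0,0,0,1]

```text
time_s: 5.65
eef_pos: [0.5931, 0.1991, 0.0744]
eef_rot: [-2.282, 1.832, -0.242]
ft_force: [-0.3, -0.3, -2.9]
gripper_width: 0.0554
```

```bash
python3 rk.py .08 0 .020
```

```text
5.65 p [0.5931 0.1991 0.0744] F [-0.3 -0.3 -2.9] w 0.0554 q [ 0.27  0.54  1.63 -0.02  0.71  1.64]
tcp in rack mm [86.5  0.  22.8] F rack [-1.1 -0.2 -2.7]
to n 1 row [0.0, 0.0065, 0.0028] [-0.06, 0.01, -0.03] end [0.588 0.198 0.07 ]
```

Call:
jog_arm:
  series: [0,0.003,0.001,0,0,0,1,0,0.003,0.001,0,0,0,1]

```text
time_s: 5.85
eef_pos: [0.5879, 0.198, 0.071]
eef_rot: [-2.282, 1.832, -0.242]
ft_force: [-0.8, -0.1, -3.2]
gripper_width: 0.0548
```

Call:
jog_arm:
  series: [0,0,0.001,0,0,0,1,0,0,0.001,0,0,0,1]

```text
time_s: 6.05
eef_pos: [0.5876, 0.198, 0.0705]
eef_rot: [-2.283, 1.832, -0.242]
ft_force: [-13.4, -4.1, 14.4]
gripper_width: 0.0551
```

```bash
python3 rk.py .076 0 .020
```

```text
6.05 p [0.5876 0.198  0.0705] F [-13.4  -4.1  14.4] w 0.0551 q [ 0.27  0.53  1.65 -0.02  0.7   1.64]
tcp in rack mm [80.1  0.1 20.5] F rack [-9.8 -1.1 17.5]
to n 1 row [0.0001, 0.0041, 0.0005] [-0.06, 0.0, -0.01] end [0.584 0.197 0.069]
```

Call:
jog_arm:
  series: [0,0.003,-0.0006,0,0,0,1,0,0.002,0,0,0,0,1]

```text
time_s: 6.25
eef_pos: [0.5831, 0.1971, 0.0706]
eef_rot: [-2.281, 1.83, -0.244]
ft_force: [8.6, 1.7, -2.4]
gripper_width: 0.0551
```

```bash
python3 rk.py .075 0 .020
```

```text
6.25 p [0.5831 0.1971 0.0706] F [ 8.6  1.7 -2.4] w 0.0551 q [ 0.27  0.52  1.66 -0.02  0.69  1.64]
tcp in rack mm [75.7  0.2 21.8] F rack [ 7.8 -0.2 -4.5]
to n 1 row [0.0002, 0.0007, 0.0018] [-0.21, 0.01, 0.0] end [0.583 0.197 0.069]
```

Call:
jog_arm:
  series: [0,0.0005,0.0013,-0.2,0,0,1,0,0.0003,0.0003,0,0,0,1]

```text
time_s: 6.45
eef_pos: [0.5835, 0.1972, 0.0695]
eef_rot: [-2.282, 1.831, -0.243]
ft_force: [1.0, 0.9, -1.4]
gripper_width: 0.0553
```

```bash
python3 rk.py .075 0 .020
```

```text
6.45 p [0.5835 0.1972 0.0695] F [ 1.   0.9 -1.4] w 0.0553 q [ 0.27  0.53  1.66 -0.02  0.69  1.64]
tcp in rack mm [75.7  0.2 20.6] F rack [ 0.8  0.7 -1.6]
to n 1 row [0.0002, 0.0007, 0.0006] [-0.16, 0.01, 0.01] end [0.583 0.197 0.069]
```

Call:
jog_arm:
  series: [0,0.0012,0.0006,0,0,0,1,0,0.001,0.0003,0,0,0,1]

```text
time_s: 6.65
eef_pos: [0.5834, 0.1972, 0.0696]
eef_rot: [-2.278, 1.827, -0.248]
ft_force: [6.4, 0.9, 1.8]
gripper_width: 0.0552
```

```bash
python3 rk.py .075 0 .020
```

```text
6.65 p [0.5834 0.1972 0.0696] F [6.4 0.9 1.8] w 0.0552 q [ 0.27  0.52  1.67 -0.02  0.68  1.64]
tcp in rack mm [75.7  0.2 20.7] F rack [ 6.7 -0.5  0.1]
to n 1 row [0.0002, 0.0007, 0.0007] [-0.48, 0.02, 0.03] end [0.583 0.197 0.069]
```

Call:
jog_arm:
  series: [0,0.0005,0.0006,-0.3,0,0,1,0,0,0,0,0,0,0,0,0,0,0,0,0,0,0,0,0,0,0,0,0,0,0,0,0,0,0,0]

```text
time_s: 7.15
eef_pos: [0.5826, 0.197, 0.0686]
eef_rot: [-2.282, 1.831, -0.242]
ft_force: [-0.8, 0.1, -0.4]
gripper_width: 0.0853
```

Call:
jog_arm:
  series: [0,0,-0.02,0,0,0,0,0,0,-0.045,0,0,0,0,0,0,-0.048,0,0,0,0,0,0,-0.048,0,0,0,0,0,0,0,0,0,0,0]

```text
time_s: 7.65
eef_pos: [0.5394, 0.1873, 0.2275]
eef_rot: [-2.286, 1.834, -0.238]
ft_force: [0.7, -0.5, -1.1]
gripper_width: 0.0855
```

```bash
python3 - <<'E'
from go import *
stat(); G=rows(on(OBJ["case_mid"],[0,0,.16]),"above mid")
E
```

```text
7.65 p [0.5394 0.1873 0.2275] F [ 0.7 -0.5 -1.1] w 0.0855 q [ 0.28  0.23  1.66 -0.02  0.99  1.64]
above mid n 9 row [0.0459, -0.0056, 0.0081] [-1.63, 0.25, 1.96] end [ 0.632 -0.217  0.16 ]
```

Call:
jog_arm:
  series: [0.046,-0.0056,0.008,-1.63,0.25,2,0,0.046,-0.0056,0.008,-1.63,0.25,2,0,0.046,-0.0056,0.008,-1.63,0.25,2,0,0.046,-0.0056,0.008,-1.63,0.25,2,0,0.046,-0.0056,0.008,-1.63,0.25,2,0]

```text
time_s: 8.15
eef_pos: [0.6097, -0.0363, 0.1934]
eef_rot: [-2.203, 2.105, -0.107]
ft_force: [0.3, -0.6, -0.1]
gripper_width: 0.0855
```

Call:
jog_arm:
  series: [0.046,-0.0056,0.008,-1.63,0.25,2,0,0.046,-0.0056,0.008,-1.63,0.25,2,0,0.046,-0.0056,0.008,-1.63,0.25,2,0,0.046,-0.0056,0.008,-1.63,0.25,2,0,0,0,0,0,0,0,0]

```text
time_s: 8.65
eef_pos: [0.6318, -0.2328, 0.1543]
eef_rot: [2.099, -2.333, -0.016]
ft_force: [0.2, 1.4, -1.0]
gripper_width: 0.0855
```

```bash
cat > look.py <<'E'
from go import *
import sys
ims={c:eyes.read_camera(c) for c in("top","scene")}
o=np.zeros((480,800,3),np.uint8)
r=R.from_euler('z',RK[2])*TILT
for k,(c,x0,y0) in enumerate((("top",235,150),("scene",315,170))):
    im=cv2.resize(ims[c][y0:y0+120,x0:x0+100,::-1],None,fx=4,fy=4,interpolation=cv2.INTER_CUBIC)
    def dr(B,col):
        q=((proj(c,r.apply(B)+[RK[0],RK[1],.03])-[x0,y0]+.5)*4-.5).astype(np.int32)
        cv2.polylines(im,[q],True,col,1)
    sq=lambda l,w,z:np.array([[0,-w,z],[l,-w,z],[l,w,z],[0,w,z]])
    dr(sq(.17,.065,0),(255,0,0))
    z=0
    for l,h in ((.15,.04),(.125,.036),(.1,.032))[:int(sys.argv[2])]:
        z+=h; dr(sq(l,.028,z),(0,0,255))
    o[:,k*400:k*400+400]=im
cv2.imwrite(sys.argv[1],o)
E
python3 look.py pics/l1.png 1; python3 - <<'E'
from go import *
stat(); G=rows(on(OBJ["case_mid"],[0,0,.10]),"above mid"); rows(on(OBJ["case_mid"],[0,0,.018]),"down",G)
E
```

```text
8.75 p [ 0.6324 -0.2286  0.1556] F [0.6 0.3 0.5] w 0.0852 q [-0.4   0.65  1.21  0.    1.29  1.27]
above mid n 2 row [-0.0056, 0.0006, 0.0278] [0.22, 0.15, -0.31] end [ 0.632 -0.217  0.1  ]
down n 2 row [0.0, 0.0, 0.041] [0.0, 0.0, -0.0] end [ 0.632 -0.217  0.018]
```

View pics/l1.png

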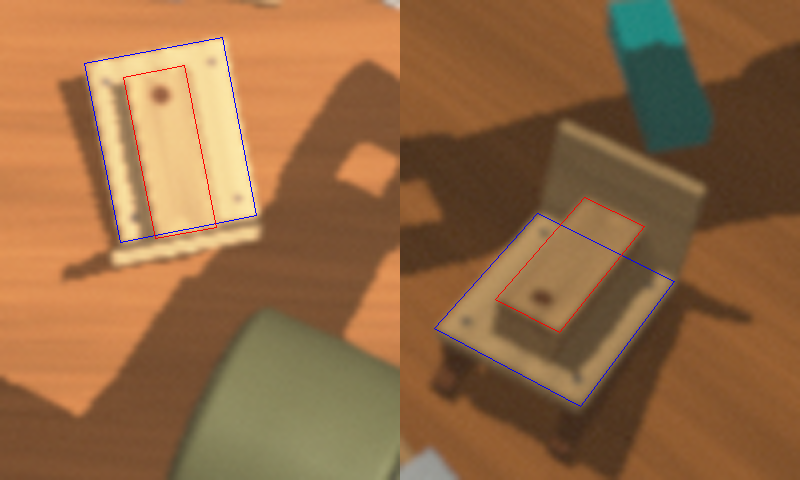

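The overlay shows the long case on its predicted outline (red) and the bed on the blue one. The case touches the backstop and sits centred. Next is the middle case.

Call:
jog_arm:
  series: [-0.006,0.001,0.03,0.2,0.15,-0.3,0,-0.006,0.001,0.03,0.2,0.15,-0.3,0,0,0,0,0,0,0,0]

```text
time_s: 9.05
eef_pos: [0.6321, -0.2125, 0.0955]
eef_rot: [-2.122, 2.315, -0.003]
ft_force: [-0.1, 0.1, -0.2]
gripper_width: 0.0851
```

```bash
cat > mid.py <<'E'
from go import *
import sys
stat(); rows(on(OBJ[sys.argv[1]],[0,0,float(sys.argv[2])]),"to")
E
python3 mid.py case_mid .018
```

```text
9.05 p [ 0.6321 -0.2125  0.0955] F [-0.1  0.1 -0.2] w 0.0851 q [-0.38  0.7   1.29  0.    1.15  1.28]
to n 2 row [0.0022, -0.0001, 0.0388] [-0.08, -0.01, 0.11] end [ 0.632 -0.217  0.018]
```

Call:
jog_arm:
  series: [0.002,0,0.03,0,0,0.1,0,0.002,0,0.03,0,0,0.1,0,0,0,0.01,0,0,0,0,0,0,0.005,0,0,0,0,0,0,0,0,0,0,0]

```text
time_s: 9.55
eef_pos: [0.636, -0.2136, 0.0272]
eef_rot: [-2.121, 2.309, -0.016]
ft_force: [0.1, -0.7, 0.4]
gripper_width: 0.0855
```

```bash
python3 mid.py case_mid .018
```

```text
9.55 p [ 0.636  -0.2136  0.0272] F [ 0.1 -0.7  0.4] w 0.0855 q [-0.38  0.79  1.31  0.    1.03  1.28]
to n 1 row [0.0037, 0.0038, 0.0091] [-0.67, -0.13, 0.34] end [ 0.632 -0.217  0.018]
```

Call:
jog_arm:
  series: [0.004,0.004,0.009,-0.7,-0.1,0.3,0,0,0,0,0,0,0,0]

```text
time_s: 9.75
eef_pos: [0.6326, -0.2177, 0.0204]
eef_rot: [-2.119, 2.319, -0.003]
ft_force: [-0.4, 0.5, -0.8]
gripper_width: 0.0854
```

Call:
jog_arm:
  series: [0,0,0,0,0,0,1,0,0,0,0,0,0,1,0,0,0,0,0,0,1,0,0,0,0,0,0,1,0,0,0,0,0,0,1]

```text
time_s: 10.25
eef_pos: [0.6332, -0.2181, 0.0222]
eef_rot: [-2.118, 2.319, -0.006]
ft_force: [-0.2, 0.2, -0.7]
gripper_width: 0.0548
```

```bash
python3 mid.py case_mid .018
```

```text
10.25 p [ 0.6332 -0.2181  0.0222] F [-0.2  0.2 -0.7] w 0.0548 q [-0.39  0.79  1.31 -0.    1.03  1.28]
to n 1 row [-0.001, 0.0013, 0.0042] [-0.22, -0.1, 0.02] end [ 0.632 -0.217  0.018]
```

Call:
jog_arm:
  series: [0,0,-0.03,0,0,0,1,0,0,-0.048,0,0,0,1,0,0,-0.048,0,0,0,1,0,0,-0.048,0,0,0,1,0,0,-0.03,0,0,0,1]

```text
time_s: 10.75
eef_pos: [0.6301, -0.2167, 0.2254]
eef_rot: [2.115, -2.316, -0.014]
ft_force: [1.0, 0.4, -3.1]
gripper_width: 0.0546
```

```bash
python3 rk.py .085 0 .14
```

```text
10.75 p [ 0.6301 -0.2167  0.2254] F [ 1.   0.4 -3.1] w 0.0546 q [-0.39  0.58  1.16 -0.    1.41  1.28]
tcp in rack mm [  73.5 -414.   182.6] F rack [ 0.3  0.2 -3.3]
to n 9 row [-0.0459, 0.0059, 0.004] [1.72, -0.23, -1.96] end [0.562 0.192 0.187]
```

Call:
jog_arm:
  series: [-0.046,0.006,0.003,1.7,-0.2,-2,1,-0.046,0.006,0.003,1.7,-0.2,-2,1,-0.046,0.006,0.003,1.7,-0.2,-2,1,-0.046,0.006,0.003,1.7,-0.2,-2,1,-0.046,0.006,0.003,1.7,-0.2,-2,1]

```text
time_s: 11.25
eef_pos: [0.6061, 0.0152, 0.2148]
eef_rot: [-2.223, 2.047, -0.152]
ft_force: [0.9, 0.4, -2.5]
gripper_width: 0.0547
```

Call:
jog_arm:
  series: [-0.046,0.006,0.003,1.7,-0.2,-2,1,-0.046,0.006,0.003,1.7,-0.2,-2,1,-0.046,0.006,0.003,1.7,-0.2,-2,1,-0.035,0.006,0.003,1.7,-0.2,-2,1,0,0,0,0,0,0,1]

```text
time_s: 11.75
eef_pos: [0.5562, 0.1949, 0.1963]
eef_rot: [-2.295, 1.808, -0.262]
ft_force: [0.4, -0.6, -2.6]
gripper_width: 0.0548
```

```bash
python3 rk.py .073 0 .085
```

```text
11.75 p [0.5562 0.1949 0.1963] F [ 0.4 -0.6 -2.6] w 0.0548 q [ 0.28  0.3   1.65 -0.03  0.92  1.63]
tcp in rack mm [ 82.3   3.8 150.1] F rack [-0.4 -0.7 -2.6]
to n 2 row [0.0017, 0.005, 0.0325] [-0.35, -0.17, 0.53] end [0.565 0.193 0.131]
```

Call:
jog_arm:
  series: [0.002,0.003,0.033,-0.3,-0.2,0.5,1,0.002,0.003,0.033,-0.3,-0.2,0.5,1,0,0,0,0,0,0,1]

```text
time_s: 12.05
eef_pos: [0.5686, 0.1942, 0.1303]
eef_rot: [-2.284, 1.827, -0.242]
ft_force: [-0.4, 0.1, -2.2]
gripper_width: 0.0548
```

```bash
python3 rk.py .072 0 .068
```

```text
12.05 p [0.5686 0.1942 0.1303] F [-0.4  0.1 -2.2] w 0.0548 q [ 0.27  0.41  1.67 -0.02  0.8   1.63]
tcp in rack mm [76.9  0.5 83.2] F rack [-0.9  0.2 -2.1]
to n 1 row [0.0005, 0.0049, 0.0152] [-0.13, 0.11, 0.17] end [0.568 0.194 0.114]
```

Call:
jog_arm:
  series: [0.0005,0.004,0.012,-0.1,0.1,0.2,1,0,0.002,0.004,0,0,0,1,0,0,0,0,0,0,1]

```text
time_s: 12.35
eef_pos: [0.5678, 0.1927, 0.1146]
eef_rot: [-2.28, 1.833, -0.244]
ft_force: [0.4, -0.5, -3.1]
gripper_width: 0.0548
```

```bash
python3 rk.py .068 0 .063
```

```text
12.35 p [0.5678 0.1927 0.1146] F [ 0.4 -0.5 -3.1] w 0.0548 q [ 0.27  0.43  1.69 -0.02  0.76  1.64]
tcp in rack mm [71.7 -0.8 68.4] F rack [-0.5 -0.6 -3.1]
to n 1 row [-0.0008, 0.0037, 0.0054] [-0.13, -0.03, -0.1] end [0.566 0.193 0.108]
```

Call:
jog_arm:
  series: [-0.001,0.002,0.003,-0.1,0,-0.1,1,0,0.001,0.001,0,0,0,1,0,0,0.0005,0,0,0,1]

```text
time_s: 12.65
eef_pos: [0.5664, 0.1934, 0.1115]
eef_rot: [-2.281, 1.831, -0.245]
ft_force: [0.2, -0.2, -2.5]
gripper_width: 0.0548
```

```bash
python3 rk.py .066 0 .0615
```

```text
12.65 p [0.5664 0.1934 0.1115] F [ 0.2 -0.2 -2.5] w 0.0548 q [ 0.27  0.43  1.69 -0.02  0.75  1.64]
tcp in rack mm [69.7  0.2 65.7] F rack [-0.5 -0.2 -2.4]
to n 1 row [0.0002, 0.0037, 0.0041] [-0.21, -0.03, 0.01] end [0.564 0.193 0.106]
```

Call:
jog_arm:
  series: [0,0.002,0.0025,-0.2,0,0,1,0,0.001,0.001,0,0,0,1]

```text
time_s: 12.85
eef_pos: [0.5647, 0.1931, 0.1078]
eef_rot: [-2.283, 1.832, -0.243]
ft_force: [0.9, 0.3, 1.3]
gripper_width: 0.0548
```

```bash
python3 rk.py .065 0 .061
```

```text
12.85 p [0.5647 0.1931 0.1078] F [0.9 0.3 1.3] w 0.0548 q [ 0.27  0.43  1.7  -0.02  0.75  1.64]
tcp in rack mm [67.   0.3 62.5] F rack [1.3 0.1 1.1]
to n 1 row [0.0003, 0.002, 0.0015] [-0.07, -0.03, 0.01] end [0.563 0.192 0.106]
```

Call:
jog_arm:
  series: [0,0.002,0,0,0,0,1,0,0.0015,0,0,0,0,1]

```text
time_s: 13.05
eef_pos: [0.5617, 0.1925, 0.1072]
eef_rot: [-2.282, 1.831, -0.244]
ft_force: [7.6, 2.0, -3.7]
gripper_width: 0.055
```

```bash
python3 rk.py .063 0 .062
```

```text
13.05 p [0.5617 0.1925 0.1072] F [ 7.6  2.  -3.7] w 0.055 q [ 0.27  0.43  1.71 -0.02  0.74  1.64]
tcp in rack mm [64.   0.3 62.8] F rack [ 6.7  0.3 -5.6]
to n 1 row [0.0003, 0.001, 0.0008] [-0.17, -0.02, 0.02] end [0.561 0.192 0.106]
```

Call:
jog_arm:
  series: [0,0.001,0.001,-0.2,0,0,1,0,0.001,0.0004,-0.1,0,0,1]

```text
time_s: 13.25
eef_pos: [0.5617, 0.1925, 0.1071]
eef_rot: [-2.282, 1.83, -0.245]
ft_force: [7.2, 2.0, -2.2]
gripper_width: 0.0548
```

```bash
python3 rk.py .063 0 .062
```

```text
13.25 p [0.5617 0.1925 0.1071] F [ 7.2  2.  -2.2] w 0.0548 q [ 0.27  0.43  1.71 -0.02  0.74  1.64]
tcp in rack mm [64.   0.3 62.7] F rack [ 6.7  0.4 -4. ]
to n 1 row [0.0003, 0.001, 0.0007] [-0.2, -0.01, 0.03] end [0.561 0.192 0.106]
```

Call:
jog_arm:
  series: [0,0.0007,0.001,-0.2,0,0,1,0,0.0005,0.0007,0,0,0,1]

```text
time_s: 13.45
eef_pos: [0.5618, 0.1925, 0.107]
eef_rot: [-2.282, 1.83, -0.244]
ft_force: [-1.3, -0.9, 4.8]
gripper_width: 0.0548
```

```bash
python3 rk.py .063 0 .062
```

```text
13.45 p [0.5618 0.1925 0.107 ] F [-1.3 -0.9  4.8] w 0.0548 q [ 0.27  0.43  1.71 -0.02  0.74  1.64]
tcp in rack mm [64.   0.4 62.5] F rack [-0.2 -0.6  5. ]
to n 1 row [0.0004, 0.001, 0.0005] [-0.17, -0.02, 0.04] end [0.561 0.192 0.106]
```

Bed contact is confirmed. One more light push to the backstop, then release and retract.

Call:
jog_arm:
  series: [0,0.001,0,0,0,0,1,0,0.001,0,0,0,0,1,0,0,0,0,0,0,0,0,0,0,0,0,0,0,0,0,0,0,0,0,0]

```text
time_s: 13.95
eef_pos: [0.5613, 0.1924, 0.1077]
eef_rot: [-2.278, 1.828, -0.248]
ft_force: [0.4, -0.3, 0.5]
gripper_width: 0.0852
```

Call:
jog_arm:
  series: [0,0,0,0,0,0,0,0,0,-0.02,0,0,0,0,0,0,-0.045,0,0,0,0,0,0,-0.048,0,0,0,0,0,0,0,0,0,0,0]

```text
time_s: 14.45
eef_pos: [0.5301, 0.1855, 0.2187]
eef_rot: [-2.282, 1.83, -0.244]
ft_force: [0.4, 0.1, -0.9]
gripper_width: 0.0854
```

```bash
python3 mid.py case_short .2
```

```text
14.45 p [0.5301 0.1855 0.2187] F [ 0.4  0.1 -0.9] w 0.0854 q [ 0.28  0.22  1.7  -0.02  0.96  1.64]
to n 12 row [0.0474, 0.0045, 0.0004] [-1.24, 0.34, 2.56] end [ 0.462 -0.375  0.2  ]
```

Call:
jog_arm:
  series: [0.047,0.0045,0,-1.24,0.34,2.6,0,0.047,0.0045,0,-1.24,0.34,2.6,0,0.047,0.0045,0,-1.24,0.34,2.6,0,0.047,0.0045,0,-1.24,0.34,2.6,0,0.047,0.0045,0,-1.24,0.34,2.6,0]

```text
time_s: 14.95
eef_pos: [0.5379, -0.0523, 0.2124]
eef_rot: [-2.122, 2.142, -0.144]
ft_force: [0.9, 0.7, -0.2]
gripper_width: 0.0855
```

Call:
jog_arm:
  series: [0.047,0.0045,0,-1.24,0.34,2.6,0,0.047,0.0045,0,-1.24,0.34,2.6,0,0.047,0.0045,0,-1.24,0.34,2.6,0,0.047,0.0045,0,-1.24,0.34,2.6,0,0.047,0.0045,0,-1.24,0.34,2.6,0]

```text
time_s: 15.45
eef_pos: [0.4887, -0.2927, 0.2033]
eef_rot: [-1.912, 2.451, -0.032]
ft_force: [0.9, 0.2, -0.6]
gripper_width: 0.0854
```

Call:
jog_arm:
  series: [0.04,0.0045,0,-1.24,0.34,2.6,0,0.03,0.0045,0,-1.24,0.34,2.6,0,0,0,0,0,0,0,0]

```text
time_s: 15.75
eef_pos: [0.4577, -0.3652, 0.2001]
eef_rot: [1.801, -2.568, -0.018]
ft_force: [0.1, -0.7, -0.1]
gripper_width: 0.0854
```

```bash
python3 look.py pics/l2.png 2;python3 mid.py case_short .1
```

```text
15.85 p [ 0.459  -0.3627  0.2003] F [0.6 0.  0.1] w 0.0855 q [-0.73  0.42  1.46 -0.    1.27  1.18]
to n 3 row [0.0037, -0.0024, 0.0334] [0.22, 0.06, -0.43] end [ 0.462 -0.375  0.1  ]
```

View pics/l2.png

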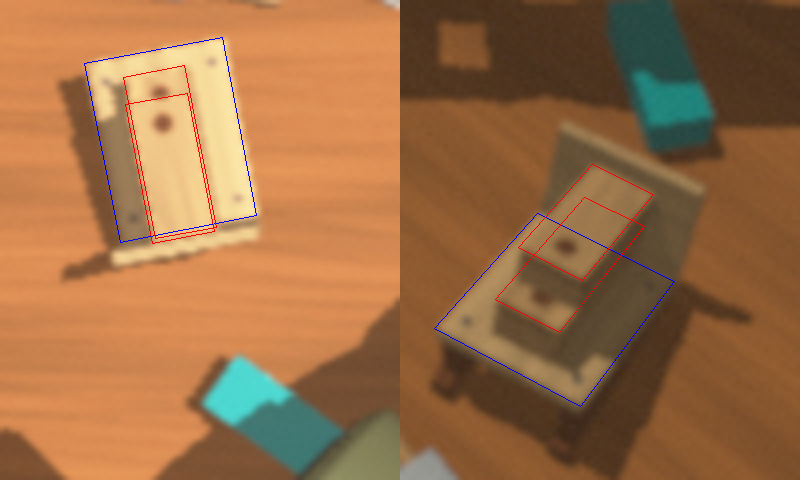

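The overlay shows both stacked cases on their predicted outlines. The middle one is at the backstop and aligned. Now the short case.

Call:
jog_arm:
  series: [0.004,-0.002,0.034,0.2,0,-0.4,0,0.004,-0.002,0.034,0.2,0,-0.4,0,0.004,-0.002,0.034,0.2,0,-0.4,0,0,0,0,0,0,0,0]

```text
time_s: 16.25
eef_pos: [0.4629, -0.3719, 0.0964]
eef_rot: [-1.843, 2.539, -0.002]
ft_force: [-0.2, 0.4, -0.1]
gripper_width: 0.0854
```

```bash
python3 mid.py case_short .016
```

```text
16.25 p [ 0.4629 -0.3719  0.0964] F [-0.2  0.4 -0.1] w 0.0854 q [-0.74  0.55  1.53  0.    1.06  1.14]
to n 2 row [0.0018, 0.0003, 0.0402] [-0.1, 0.09, 0.17] end [ 0.462 -0.375  0.016]
```

Call:
jog_arm:
  series: [0.002,0,0.03,0,0,0.2,0,0.001,0,0.03,0,0,0.1,0,0,0,0.01,0,0,0,0,0,0,0.005,0,0,0,0,0,0,0,0,0,0,0]

```text
time_s: 16.75
eef_pos: [0.4672, -0.3731, 0.0273]
eef_rot: [-1.841, 2.537, -0.014]
ft_force: [-0.6, 0.2, 0.1]
gripper_width: 0.0854
```

```bash
python3 mid.py case_short .016
```

```text
16.75 p [ 0.4672 -0.3731  0.0273] F [-0.6  0.2  0.1] w 0.0854 q [-0.74  0.65  1.55  0.01  0.93  1.15]
to n 1 row [0.0036, 0.005, 0.0113] [-0.64, 0.02, 0.34] end [ 0.462 -0.375  0.016]
```

Call:
jog_arm:
  series: [0.004,0.005,0.012,-0.7,0,0.3,0,0,0,0.001,0,0,0,0]

```text
time_s: 16.95
eef_pos: [0.4621, -0.3761, 0.0162]
eef_rot: [1.839, -2.547, 0.003]
ft_force: [-0.4, -0.2, -0.5]
gripper_width: 0.0853
```

Call:
jog_arm:
  series: [0,0,0,0,0,0,1,0,0,0,0,0,0,1,0,0,0,0,0,0,1,0,0,0,0,0,0,1,0,0,0,0,0,0,1]

```text
time_s: 17.45
eef_pos: [0.4625, -0.3768, 0.0179]
eef_rot: [-1.838, 2.547, -0.006]
ft_force: [-0.0, 0.2, -1.1]
gripper_width: 0.0552
```

```bash
python3 mid.py case_short .016
```

```text
17.45 p [ 0.4625 -0.3768  0.0179] F [-0.   0.2 -1.1] w 0.0552 q [-0.74  0.67  1.55 -0.    0.92  1.15]
to n 1 row [-0.0014, 0.0015, 0.0019] [-0.2, -0.13, 0.02] end [ 0.462 -0.375  0.016]
```

Call:
jog_arm:
  series: [0,0,-0.03,0,0,0,1,0,0,-0.048,0,0,0,1,0,0,-0.048,0,0,0,1,0,0,-0.048,0,0,0,1,0,0,-0.048,0,0,0,1]

```text
time_s: 17.95
eef_pos: [0.4597, -0.3741, 0.2393]
eef_rot: [1.836, -2.545, -0.019]
ft_force: [0.9, -1.1, -0.9]
gripper_width: 0.0547
```

```bash
python3 rk.py .075 0 .17
```

```text
17.95 p [ 0.4597 -0.3741  0.2393] F [ 0.9 -1.1 -0.9] w 0.0547 q [-0.74  0.4   1.39 -0.    1.36  1.15]
tcp in rack mm [-116.5 -530.7  247.8] F rack [ 0.4 -1.3 -1. ]
to n 12 row [-0.0478, -0.0033, 0.0033] [1.27, -0.3, -2.56] end [0.545 0.188 0.214]
```

Call:
jog_arm:
  series: [-0.048,-0.003,0.002,1.27,-0.3,-2.6,1,-0.048,-0.003,0.002,1.27,-0.3,-2.6,1,-0.048,-0.003,0.002,1.27,-0.3,-2.6,1,-0.048,-0.003,0.002,1.27,-0.3,-2.6,1,-0.048,-0.003,0.002,1.27,-0.3,-2.6,1]

```text
time_s: 18.45
eef_pos: [0.5313, -0.1426, 0.2403]
eef_rot: [-2.053, 2.255, -0.12]
ft_force: [1.5, -0.6, -2.1]
gripper_width: 0.055
```

Call:
jog_arm:
  series: [-0.048,-0.003,0.002,1.27,-0.3,-2.6,1,-0.048,-0.003,0.002,1.27,-0.3,-2.6,1,-0.048,-0.003,0.002,1.27,-0.3,-2.6,1,-0.048,-0.003,0.002,1.27,-0.3,-2.6,1,-0.048,-0.003,0.002,1.27,-0.3,-2.6,1]

```text
time_s: 18.95
eef_pos: [0.5465, 0.1064, 0.2352]
eef_rot: [-2.234, 1.933, -0.23]
ft_force: [1.4, 0.3, -1.5]
gripper_width: 0.0548
```

```bash
python3 rk.py .075 0 .17
```

```text
18.95 p [0.5465 0.1064 0.2352] F [ 1.4  0.3 -1.5] w 0.0548 q [0.12 0.21 1.67 0.   1.03 1.55]
tcp in rack mm [ 64.7 -80.4 195.1] F rack [ 1.  -0.1 -1.8]
to n 2 row [-0.0406, -0.0032, 0.0119] [0.73, -0.54, -2.05] end [0.545 0.188 0.214]
```

Call:
jog_arm:
  series: [-0.04,-0.005,0.012,0.7,-0.5,-2,1,-0.035,-0.005,0.012,0.7,-0.5,-2,1,0,0,0,0,0,0,1]

```text
time_s: 19.25
eef_pos: [0.5476, 0.1912, 0.2135]
eef_rot: [-2.29, 1.822, -0.241]
ft_force: [0.7, -1.2, -1.7]
gripper_width: 0.0547
```

```bash
python3 rk.py .065 0 .115
```

```text
19.25 p [0.5476 0.1912 0.2135] F [ 0.7 -1.2 -1.7] w 0.0547 q [ 0.28  0.27  1.65 -0.02  0.96  1.63]
tcp in rack mm [ 78.    2.2 169.1] F rack [-0.1 -1.3 -1.8]
to n 2 row [0.0011, 0.0065, 0.027] [-0.02, 0.05, 0.23] end [0.55  0.189 0.158]
```

Call:
jog_arm:
  series: [0.001,0.005,0.027,0,0,0.2,1,0.001,0.005,0.025,0,0,0.2,1,0,0,0.003,0,0,0,1]

```text
time_s: 19.55
eef_pos: [0.5526, 0.1909, 0.1572]
eef_rot: [-2.284, 1.828, -0.241]
ft_force: [-0.3, 0.5, -0.6]
gripper_width: 0.0549
```

```bash
python3 rk.py .06 0 .099
```

```text
19.55 p [0.5526 0.1909 0.1572] F [-0.3  0.5 -0.6] w 0.0549 q [ 0.28  0.34  1.7  -0.02  0.84  1.63]
tcp in rack mm [ 68.    0.7 113.5] F rack [-0.3  0.6 -0.5]
to n 1 row [0.0008, 0.008, 0.0145] [-0.1, 0.12, 0.15] end [0.549 0.189 0.141]
```

Call:
jog_arm:
  series: [0.001,0.006,0.011,-0.1,0.1,0.2,1,0,0.002,0.004,0,0,0,1,0,0,0,0,0,0,1]

```text
time_s: 19.85
eef_pos: [0.5494, 0.188, 0.1412]
eef_rot: [-2.28, 1.835, -0.242]
ft_force: [0.5, 0.1, -0.6]
gripper_width: 0.0548
```

```bash
python3 rk.py .056 0 .0945
```

```text
19.85 p [0.5494 0.188  0.1412] F [ 0.5  0.1 -0.6] w 0.0548 q [ 0.27  0.35  1.72 -0.02  0.8   1.64]
tcp in rack mm [60.3 -1.4 99. ] F rack [ 0.3 -0.  -0.7]
to n 1 row [-0.0014, 0.0043, 0.0045] [-0.05, -0.02, -0.15] end [0.546 0.189 0.136]
```

Call:
jog_arm:
  series: [-0.0015,0.002,0.002,-0.1,0,-0.1,1,0,0.001,0.001,0,0,0,1,0,0,0,0,0,0,1]

```text
time_s: 20.15
eef_pos: [0.5475, 0.189, 0.1392]
eef_rot: [-2.281, 1.833, -0.243]
ft_force: [0.6, 0.4, -1.4]
gripper_width: 0.0552
```

```bash
python3 rk.py .055 0 .094
```

```text
20.15 p [0.5475 0.189  0.1392] F [ 0.6  0.4 -1.4] w 0.0552 q [ 0.28  0.35  1.73 -0.02  0.8   1.64]
tcp in rack mm [58.1  0.1 97.5] F rack [ 0.3  0.2 -1.5]
to n 1 row [0.0001, 0.0031, 0.0035] [-0.1, -0.01, -0.06] end [0.545 0.189 0.135]
```

Call:
jog_arm:
  series: [0,0.001,0.002,-0.1,0,0,1,0,0.001,0.001,0,0,0,1]

```text
time_s: 20.35
eef_pos: [0.5466, 0.1889, 0.1362]
eef_rot: [-2.282, 1.833, -0.242]
ft_force: [-0.4, 1.0, -1.4]
gripper_width: 0.0548
```

```bash
python3 rk.py .055 0 .094
```

```text
20.35 p [0.5466 0.1889 0.1362] F [-0.4  1.  -1.4] w 0.0548 q [ 0.28  0.36  1.73 -0.02  0.79  1.64]
tcp in rack mm [56.5  0.1 94.9] F rack [-0.5  1.1 -1.3]
to n 1 row [0.0001, 0.0015, 0.0009] [-0.06, -0.01, -0.05] end [0.545 0.189 0.135]
```

Call:
jog_arm:
  series: [0,0.0025,0.0006,0,0,0,1,0,0.002,0.0003,0,0,0,1]

```text
time_s: 20.55
eef_pos: [0.5425, 0.188, 0.1341]
eef_rot: [-2.282, 1.833, -0.242]
ft_force: [0.3, 0.3, 0.8]
gripper_width: 0.0549
```

```bash
python3 rk.py .05 0 .094
```

```text
20.55 p [0.5425 0.188  0.1341] F [0.3 0.3 0.8] w 0.0549 q [ 0.28  0.35  1.75 -0.02  0.78  1.64]
tcp in rack mm [51.9  0.2 93.9] F rack [0.5 0.2 0.7]
to n 1 row [0.0002, 0.0019, -0.0001] [-0.08, -0.01, -0.05] end [0.541 0.187 0.134]
```

Call:
jog_arm:
  series: [0,0.0015,0,0,0,0,1,0,0.001,0.0003,0,0,0,1]

```text
time_s: 20.75
eef_pos: [0.5419, 0.188, 0.1346]
eef_rot: [-2.277, 1.829, -0.248]
ft_force: [7.5, 1.7, -2.3]
gripper_width: 0.0546
```

```bash
python3 rk.py .05 0 .094
```

```text
20.75 p [0.5419 0.188  0.1346] F [ 7.5  1.7 -2.3] w 0.0546 q [ 0.28  0.35  1.75 -0.02  0.77  1.64]
tcp in rack mm [51.5  0.2 94.5] F rack [ 6.9  0.1 -4.2]
to n 1 row [0.0002, 0.0015, 0.0005] [-0.46, 0.01, -0.03] end [0.541 0.187 0.134]
```

Call:
jog_arm:
  series: [0,0.0007,0.001,-0.4,0,0,1,0,0.0007,0.0007,0,0,0,1]

```text
time_s: 20.95
eef_pos: [0.5421, 0.188, 0.134]
eef_rot: [-2.279, 1.83, -0.246]
ft_force: [0.2, 0.2, 6.7]
gripper_width: 0.0547
```

```bash
python3 rk.py .05 0 .094
```

```text
20.95 p [0.5421 0.188  0.134 ] F [0.2 0.2 6.7] w 0.0547 q [ 0.28  0.35  1.75 -0.02  0.78  1.64]
tcp in rack mm [51.5  0.2 93.9] F rack [1.9 0.1 6.4]
to n 1 row [0.0002, 0.0015, -0.0001] [-0.3, 0.01, -0.02] end [0.541 0.187 0.134]
```

Call:
jog_arm:
  series: [0,0.001,0,-0.2,0,0,1,0,0.001,0,0,0,0,1,0,0,0,0,0,0,0,0,0,0,0,0,0,0,0,0,0,0,0,0,0]

```text
time_s: 21.45
eef_pos: [0.5411, 0.1878, 0.1342]
eef_rot: [-2.279, 1.83, -0.246]
ft_force: [-0.6, 0.1, 0.3]
gripper_width: 0.0856
```

Call:
jog_arm:
  series: [0,0,0,0,0,0,0,0,0,-0.02,0,0,0,0,0,0,-0.045,0,0,0,0,0,0,-0.048,0,0,0,0,0,0,0,0,0,0,0]

```text
time_s: 21.95
eef_pos: [0.51, 0.1808, 0.2451]
eef_rot: [-2.283, 1.833, -0.241]
ft_force: [0.8, -0.4, -0.5]
gripper_width: 0.0854
```

Call:
jog_arm:
  series: [0.047,0.0045,0,0,0,2.6,0,0.047,0.0045,0,0,0,2.6,0,0.047,0.0045,0,0,0,2.6,0,0.047,0.0045,0,0,0,2.6,0,0.047,0.0045,0,0,0,2.6,0]

```text
time_s: 22.45
eef_pos: [0.5189, -0.0567, 0.2342]
eef_rot: [-2.049, 2.063, -0.205]
ft_force: [2.2, 0.6, -0.3]
gripper_width: 0.0855
```

Call:
jog_arm:
  series: [0.047,0.01,0,0,0,2.6,0,0.047,0.01,0,0,0,2.6,0,0.047,0.01,0,0,0,2.6,0,0.02,0,0,0,0,0,0,0,0,0,0,0,0,0]

```text
time_s: 22.95
eef_pos: [0.4769, -0.2259, 0.2113]
eef_rot: [-1.884, 2.206, -0.179]
ft_force: [-0.0, 0.4, 0.3]
gripper_width: 0.0854
```

```bash
python3 look.py pics/l3.png 3; python3 -c "
from go import *
stat();cv2.imwrite('pics/s9.png',eyes.read_camera('scene')[:,:,::-1])"
```

```text
23.05 p [ 0.4775 -0.2237  0.2116] F [ 0.2 -0.1  0.2] w 0.0855 q [-0.59  0.18  1.76  0.23  1.03  1.03]
```

View pics/l3.png

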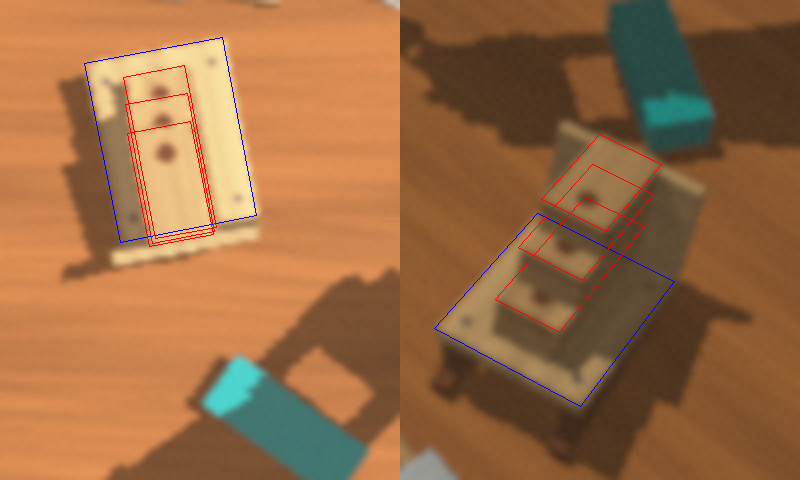

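View pics/s9.png

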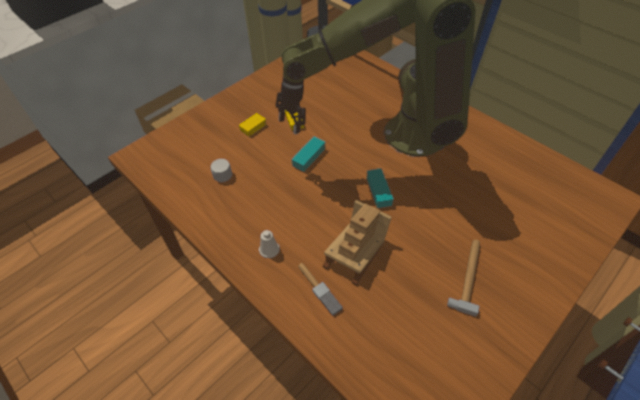

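The final views show all three cases stacked on their predicted outlines, notches up-slope and ends at the backstop. The bystanders and look-alikes are where they started, and the gripper is well clear. Handing in.

```bash
python3 -c "
from station import bot
print(bot.sign_off())"
```

```text
the job is handed in; nothing more can be done
None
```

The three cases are in the rack as one stack: long on the bed, middle on it, short on top, with lids up. I handed the job in at about 23 s, and sign-off gave no verdict.

- **Placing:** I pushed each case against the backstop (about 7 N felt) and pressed it down until I felt contact before letting go. The highest contact force I read was about 20 N, well under the limits.
- **Position:** In the last pictures from both cameras, each lid lies on its predicted outline: centred, square and touching the backstop. At release the gripper was within 0.5 mm of the rack's centre line as I had fitted it.
- **Left alone:** In the final scene picture, the other things on the bench and the look-alikes are where they started. The gripper is open and well clear of everything.
- **Disagreement:** The two cameras differed by up to about 5 mm on where the cases lay. For the rack they differed by about 2 mm and 0.8° in yaw, so centring and squareness are only known to about that accuracy. No check failed.

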